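# Clear the blank and reset the length stop one hole shorter

## Robot

A 7-joint arm with a two-finger parallel gripper is mounted at the origin on the work surface. World frame = base frame: x ahead of the robot, y to its left, z up, the work surface at z = 0. Lengths are in m, angles in degrees, forces in N, time in s.
With the tool pointing down it reaches from about 0.425 to 0.875 m from the base axis. Payload 4.7 kg.
Tool frame: the origin (TCP) lies at the very end of the fingers, on their centre line; the grasp point (between the pads) lies 19 mm behind it; x points along the fingers, z is the direction in which the jaws open and shut, and the axes are right-handed (so a half turn about x gives the same grasp; the last joint's range is limited). The gripper opens to 87 mm and grips with 3 to 60 N. Pads are 19 mm wide; open, the fingers measure 117 mm over their backs; the gripper's body (75 mm by 190 mm) begins 51 mm behind the grasp point.
Start: joints at [-70.01, 18.392, -4.016, 83.108, 1.295, 78.541, -3.26], TCP at [0.214, 0.614, 0.223] pointing down, gripper open.
Joint ranges: [-163.93, 163.93], [-17.29, 119.83], [-79.2, 71.16], [3.27, 140.29], [-89.18, 269.18], [5.43, 117.66], [-154.24, 154.24]. Speed limits (degrees/s): [147.25, 147.25, 180, 180, 180, 180, 180].

## Interface

Orientations are given as [roll, pitch, yaw] about the fixed x, y, z axes, in that order (R = Rz(yaw) Ry(pitch) Rx(roll)).
In Python, from cell import env gives the robot as it stands. The module is installed in compiled form; this text tells all that it offers.
- The arm moves only by the tool drive_tool, never from a script. Its argument "increments" is a list of rows, each a list of 2 entries, a list of its own where there are three numbers: the shift along the tool's x, y, z scaled (see below), then the turn, a rotation vector about the tool's x, y, z scaled (see below). In form: [[[dx, dy, dz], [wx, wy, wz]], ...]. A call has 1 to 10 rows; each row shifts and turns the commanded pose from where the row before left it, along the tool's axes as they then stand; what a row does not reach is not made up. The controller multiplies each number of a shift by 0.04 m and each number of a turn by 120 degrees. A row lasts 1/10 s, in which the tool goes at most 50 mm and 8.59 degrees, less where a joint would pass 70% of its speed; a pose out of reach is approached as far as the arm can. A call with a number of a shift or a turn outside -1 to 1 is refused whole. A call with a gripper value outside its range is refused whole. "hand" is the gripper's target within -1 to 1 (fully open at 1, half-way at 0, shut at -1), set as the call begins (left out, the last holds). The fingers move at their own pace and stop on an object; "squeeze" is the grip in N (left out, the last holds). Time passes only in rows, so rows that do not move let the fingers close. It gives the time, the measured TCP pose, the force and the opening at its end, in the units of the state.
- env.get_obs(): the state, without advancing time (a new reading comes with each control period).
- env.read_camera(name): name is "side" or "top"; returns a dict with "frame" (480x640x3 uint8, red, green, blue), "fx", "fy", "cx", "cy" (pixels), "R" (3x3) and "t" (3): a world point X has camera coordinates R X + t. Camera axes: x right, y down, z forward; pixel columns grow to the right and rows downward; lengths in m; the calibration is good to about 2 mm. A picture is of the moment at which its call begins. There is no depth.
- env.sign_off(): hands the job in, once; it reports no verdict.
The state is a dict: "time_s": time; "qpos": joint angles; "joint_velocities": joint speeds; "effort": joint torques, N m; "tool_pos": TCP position; "tool_rot": TCP orientation; "force": force on the tool from outside, world axes, zero at the start; "wrist_torque": the same for the moment, N m; "grip_width": finger opening in m.
Only numpy, scipy, OpenCV 4.12 (cv2) and the standard library are available. Lean on these libraries where they do the work, as an engineer would, in place of code of your own. Each camera call takes 0.05 s, during which the arm holds its last target.

## Task

Push the ejector tab of the length-stop fixture all the way in so that the finished steel blank slides out of the gap, and let the ejector spring back. Then pull up the knob of the lock plunger, slide the stop one hole nearer to the end fence and let its pin drop fully home in that next hole. Finish while still holding the knob with the pin home: do not let go of it, leave the blank lying on the fixture's plate, and leave the loose tools and the pipe piece alone.

Things in the scene. Friction and masses are not known exactly. Their poses are not given: they have to be found in the camera images.
- fixture: Length-stop fixture bolted to the bench, on a grey plate 240 x 360 x 10 mm. Its frame: z up, x the ejecting direction (roughly away from the robot), y along the rail (roughly to the robot's left). Origin at bench height; the plate spans x -115 to 125, y -200 to 160 mm, its top at z = 10 mm.
- next_hole (a point): Mouth of the hole the pin must go to, on the top face (z = 50 mm) of the fixed square steel tube rail. The rail is 40 mm wide, axis at fixture x = 35 mm, from y = -40 to 130 mm, with four 12 mm holes 30 mm apart at y = 90, 60 (pin at the start), 30 (this one) and 0 mm.
- stop_face (a point): Centre of the end face of the stop: a 25 mm square tube (12 to 37 mm high, fixture x -17.5 to 7.5) that points to fixture -y, fixed to the robot side of a saddle (54 x 44 mm, top at 59.5 mm) riding on the rail. At the start at fixture y = -62.5 mm. The blank lies between it and the fence and blocks it from moving that way.
- fence_face (a point): Middle of the dark fixed end fence's face that looks to the stop, at fixture x = 0, y = -157.5 mm. The fence is 50 mm wide (x), 45 mm high; a lip 27 mm above the bench overhangs the blank's end by 9 mm.
- blank_center (a point): Centre of the finished blank, a loose steel plate 36 (x) x 90 (y) x 14 mm high with two dark drilled holes, 0.25 to 0.5 kg, lying flat on the fixture plate between stop face and fence with about 2.5 mm play at each end. It starts within 3 mm of fixture x = 0, y = -110, and is pushed out to +x over the plate.
- ejector_tab (a point): Middle of the robot-side face of the ejector's upright push tab, 45 mm above the bench, at rest at fixture x = -102, y = -110 mm. The tab is a dark plate 8 mm thick, 44 mm wide (y), from 14 to 66 mm above the bench, free on its robot side. It is pushed along fixture +x; its rod runs through a guide block (top 38 mm) to a 44 mm wide pusher head about 4 mm short of the blank.
- ejector (a joint): Travel of the ejector, m: 0 at rest, 0.048 fully in. Its spring pushes back with 4.5 N at rest and 9.3 N fully in, plus up to about 3 N for the blank; let go, it returns to 0.
- knob_center (a point): Centre of the black cylindrical knob of the lock plunger, 28 mm in diameter and 26 mm high with upright axis, on the saddle over the rail. It is 100 mm above the bench with the pin home; at the start at fixture x = 35, y = 60 mm. Below it a 22 mm steel housing reaches 81.5 mm above the bench, and the saddle's top is at 59.5 mm. It moves up with the plunger and along the rail with the stop.
- plunger (a joint): How far the plunger is pulled up, m: 0 = pin fully home in a hole, 0.018 = end of travel. The round-nosed 9 mm pin reaches 12 mm into the rail: it is clear of the rail above 0.012, and reads about 0.012 when resting on the rail between holes. The spring pulls it down with 6 N when home, 10.5 N at 0.018. In a hole the pin blocks the slide (1.5 mm play either way).
- stop_slide (a joint): Travel of the stop along the rail, m: 0 at the start (pin in the hole at y = 60 mm), growing as it moves to fixture -y, towards the fence; the next hole is at 0.030, the one after at 0.060, and the end of travel at 0.062 (-0.032 the other way). It slides with about 3 N of friction and stays where it is left.
- hammer: Loose hammer, 260 mm, lying on the bench beyond the fixture's +y end; bystander. Origin under it on the bench.
- wrench: Loose wrench, 190 mm, lying on the bench beyond the fixture's -y end; bystander. Origin under it on the bench.
- pipe_offcut: Loose standing piece of dark pipe, 48 mm in diameter and 60 mm high, on the bench beside the fixture's +y end; bystander. Origin at the centre of its underside.
Mind the look-alikes: they are no part of the job. What is shaped like the part that bears blank_center but brown or turquoise is not meant.

How it is judged:
By the outcome, as a careful person would: the job done as asked, in the order asked, and still so for the second after the job is handed in, while the arm keeps its last pose, push and grip.
It also fails if it takes over 51 s, if anything falls off the work surface, if the arm or the gripper's body presses on something with over 40 N, if the wrist force passes 120 N, or if a joint passes its speed limit or range.

## Working session

There is one attempt and no reset: what is moved stays moved. The work goes in short steps, Python scripts to look and compute and a tool call to move; the robot and the scene stay as the last step left them, time stands still between calls to the robot, and variables do not carry over. Pictures are saved under pics/ and viewed, and the job is handed in when it is done.

Besides the shell and the picture viewer there is one more tool, called after "Emit:" by a JSON object that holds its "op" and its "data", one argument or row to a line. drive_tool: Moves the arm, as the interface text tells. Shifts and turns lie within -1 to 1; 1 stands for 0.04 m of shift or 120 degrees of turn. Its arguments: {"type":"object","properties":{"increments":{"type":"array"},"hand":{"type":"number"},"squeeze":{"type":"number"}},"required":["increments"]}

```bash
mkdir -p pics; cat > h.py <<'E'
import numpy as np,cv2
from cell import env
def cam(n,f):
    c=env.read_camera(n); cv2.imwrite('pics/'+f,c['frame'][:,:,::-1]); return c
E
python3 - <<'E'
from h import *
import pickle
o=env.get_obs();print({k:np.round(v,3) for k,v in o.items()})
d={}
for n in('side','top'):
    c=cam(n,n+'0.png'); d[n]=c
    print(n,c['fx'],c['fy'],c['cx'],c['cy'],np.round(c['R'],3),np.round(c['t'],3), -c['R'].T@c['t'])
pickle.dump(d,open('c0.pkl','wb'))
E
```

```text
{'time_s': np.float64(0.0), 'qpos': array([-70.009,  18.437,  -4.016,  83.176,   1.295,  78.539,  -3.26 ]), 'joint_velocities': array([ 0.05 , -0.023,  0.042, -0.034, -0.118,  0.086,  0.025]), 'effort': array([-0.0000e+00, -4.9130e+01, -4.0400e-01, -3.1252e+01, -6.4000e-02,
        4.4000e-02,  0.0000e+00]), 'tool_pos': array([0.213, 0.613, 0.221]), 'tool_rot': array([-177.044,   89.893, -106.226]), 'force': array([ 0.459,  0.533, -0.43 ]), 'wrist_torque': array([-0.083,  0.043,  0.022]), 'grip_width': np.float64(0.087)}
side 469.5514073727273 469.5514073727273 322.26307767293775 241.1561808441654 [[ 0.872 -0.489  0.   ]
 [-0.371 -0.662 -0.651]
 [ 0.319  0.568 -0.759]] [-0.477  0.301  0.782] [ 0.27833994 -0.4785638   0.78955645]
top 518.1808425437821 518.1808425437821 314.6643340235277 241.3079738836446 [[-0.018 -1.     0.007]
 [-0.991  0.017 -0.129]
 [ 0.129 -0.009 -0.992]] [0.027 0.574 1.162] [0.41904185 0.0287648  1.22628857]
```

View pics/side0.png

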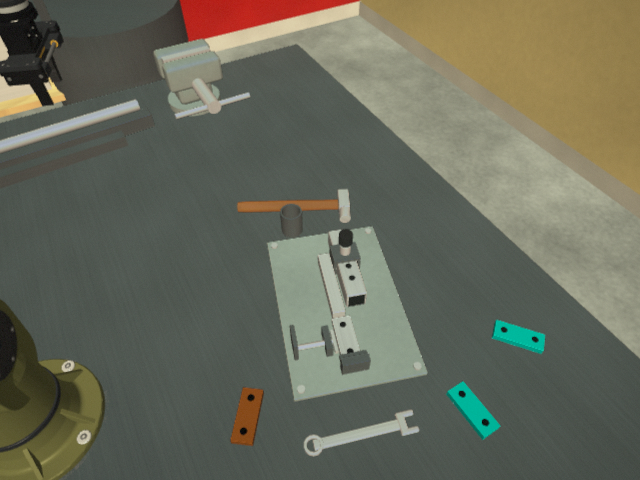

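View pics/top0.png

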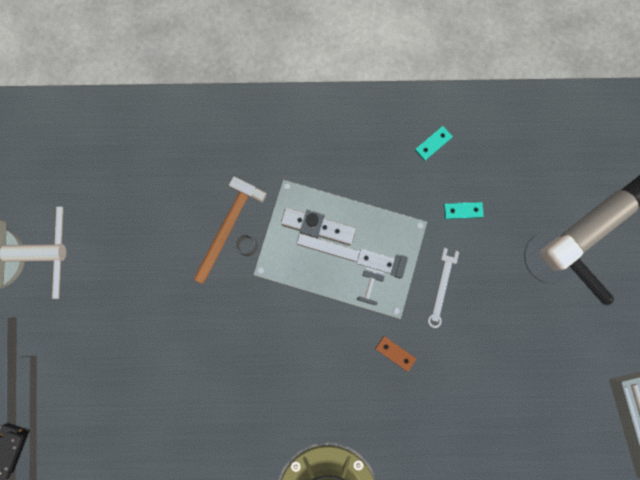

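The top view shows the plate with corners near (284,181), (427,221), (401,318) and (255,275). The knob is near (313,219), the steel blank near (377,262), and the ejector tab near (367,300). What could be taken for the blank: brown plate (396,354), turquoise plates (434,142) and (464,210), and the pale stop tube (328,249). By the description, I choose the steel one at (377,262).

```bash
cat >> h.py <<'E'
def ray(c,u,v,z):
    d=c['R'].T@np.array([(u-c['cx'])/c['fx'],(v-c['cy'])/c['fy'],1]); o=-c['R'].T@c['t']
    return o+d*(z-o[2])/d[2]
def proj(c,X):
    p=c['R']@np.asarray(X)+c['t']; return np.array([c['fx']*p[0]/p[2]+c['cx'],c['fy']*p[1]/p[2]+c['cy']])
E
python3 - <<'E'
from h import *
import pickle
d=pickle.load(open('c0.pkl','rb'))
res={}
for n in('top','side'):
    c=d[n]; f=c['frame']; hsv=cv2.cvtColor(f,cv2.COLOR_RGB2HSV)
    p=f[300,300] if n=='top' else f[370,310]
    p=f[205,275].astype(int) if n=='top' else f[260,290].astype(int)
    print(p)
    m=(np.abs(f.astype(int)-p).max(2)<22).astype(np.uint8)
    m=cv2.morphologyEx(m,cv2.MORPH_OPEN,np.ones((3,3)))
    cs,_=cv2.findContours(m,cv2.RETR_EXTERNAL,cv2.CHAIN_APPROX_NONE)
    k=max([q for q in cs if cv2.pointPolygonTest(q,(275,240) if n=='top' else (290,260),False)>=0],key=cv2.contourArea)
    hull=cv2.convexHull(k)
    pts=np.array([ray(c,u,v,.010)[:2] for u,v in hull[:,0]])
    r=cv2.minAreaRect((pts*1000).astype(np.float32)); print(n,r,cv2.boxPoints(r))
# fixture from rect of top
def fix(r):
    b=cv2.boxPoints(r)/1000.
    return b
E
python3 - <<'E'
import cv2
for n,x0,y0,w,h in(('top',245,170,200,150),('side',230,180,220,230)):
    i=cv2.imread(f'pics/{n}0.png')[y0:y0+h,x0:x0+w]; s=min(800/w,600/h)
    cv2.imwrite(f'pics/{n}0c.png',cv2.resize(i,None,fx=s,fy=s,interpolation=2))
E
```

```text
[136 148 146]Traceback (most recent call last):
  File "<stdin>", line 13, in <module>
ValueError: max() iterable argument is empty
```

View pics/top0c.png

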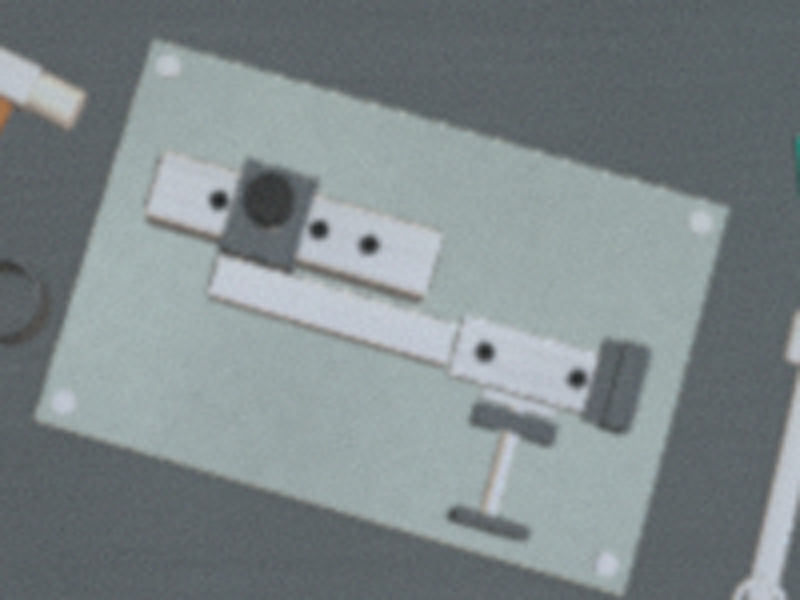

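View pics/side0c.png

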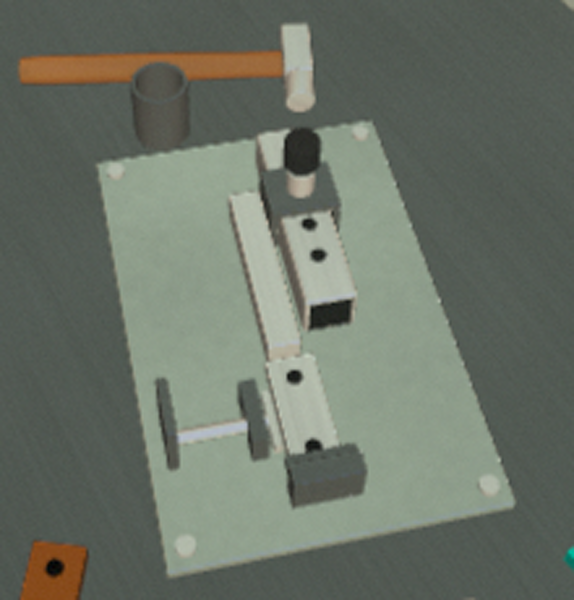

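The crops confirm the steel blank at top crop (525,362), the tab at (490,523), the knob at (268,198) and the saddle around the knob. Next I fit the fixture frame from the plate.

```bash
python3 - <<'E'
from h import *
import pickle
d=pickle.load(open('c0.pkl','rb'))
P=np.array([[125,160],[125,-200],[-115,-200],[-115,160]])/1000.
allF=[];
for n in('top','side'):
    c=d[n]; f=c['frame'].astype(int)
    g=f[:,:,1]; seed=(275,240) if n=='top' else (300,300)
    m=((g>115)).astype(np.uint8)
    m=cv2.morphologyEx(m,cv2.MORPH_OPEN,np.ones((3,3)))
    cs,_=cv2.findContours(m,cv2.RETR_EXTERNAL,cv2.CHAIN_APPROX_NONE)
    k=max([q for q in cs if cv2.pointPolygonTest(q,seed,False)>=0],key=cv2.contourArea)
    hull=cv2.convexHull(k)
    pts=np.array([ray(c,u,v,.010)[:2] for u,v in hull[:,0]])
    r=cv2.minAreaRect((pts*1000).astype(np.float32)); b=cv2.boxPoints(r)/1000.
    print(n,r)
    # match corner order: long side direction
    best=None
    for s in range(4):
        for bb in (np.roll(b,s,0),np.roll(b[::-1],s,0)):
            A=P-P.mean(0);B=bb-bb.mean(0); H=A.T@B;U,S,V=np.linalg.svd(H);R=(U@V).T
            if np.linalg.det(R)<0: continue
            e=np.abs(A@R.T-B).max()
            if R[0,0]>0 and (best is None or e<best[0]): best=(e,R,bb.mean(0)-R@P.mean(0))
    e,R,t=best; yaw=np.degrees(np.arctan2(R[1,0],R[0,0])); print('err',e,'yaw',yaw,'org',t)
    allF.append((yaw,t))
yaw=np.mean([a for a,_ in allF]);t=np.mean([b for _,b in allF],0); a=np.radians(yaw)
F=np.array([[np.cos(a),-np.sin(a)],[np.sin(a),np.cos(a)]])
np.savez('fix.npz',F=F,t=t,yaw=yaw);print(yaw,t)
W=lambda x,y,z:np.r_[F@[x/1000,y/1000]+t,z/1000]
pt={'knobtop':(35,60,113),'tabtop':(-98,-110,66),'hole30':(35,30,50),'hole0':(35,0,50),'hole90':(35,90,50),'bh1':(0,-110,24),'fence':(0,-157.5,45)}
for k,v in pt.items(): print(k,W(*v).round(4),proj(d['top'],W(*v)).round(1),proj(d['side'],W(*v)).round(1))
for n in d:
    im=d[n]['frame'][:,:,::-1].copy(); im=cv2.resize(im,None,fx=4,fy=4,interpolation=2)
    for k,v in pt.items():
        u=proj(d[n],W(*v))*4+1.5; cv2.drawMarker(im,(int(u[0]),int(u[1])),(0,0,255),0,12,1)
    x0,y0=(245,170) if n=='top' else (250,220); cv2.imwrite(f'pics/{n}ov.png',im[y0*4:y0*4+600,x0*4:x0*4+800])
E
```

```text
top ((561.4630126953125, -43.82200622558594), (362.2183532714844, 241.9379119873047), 72.41522979736328)
err 0.0013501012632646525 yaw -17.58476363752466 org [ 0.56273897 -0.023246  ]
side ((558.6515502929688, -44.22569274902344), (367.40325927734375, 239.2848663330078), 72.51119232177734)
err 0.0036379769010566054 yaw -17.48880383500167 org [ 0.55989308 -0.02364758]
-17.536783736263164 [ 0.56131602 -0.02344679]
knobtop [0.6128 0.0232 0.113 ] [311.9 219.2] [346.2 232.9]
tabtop [ 0.4347 -0.0988  0.066 ] [368.  300.7] [293.7 334.3]
hole30 [ 0.6037 -0.0054  0.05  ] [324.4 227.6] [348.5 265. ]
hole0 [ 0.5947 -0.034   0.05  ] [336.9 231.2] [352.2 277. ]
hole90 [0.6218 0.0518 0.05  ] [299.4 220.2] [341.6 242.5]
bh1 [ 0.5282 -0.1283  0.024 ] [377.5 260.5] [347.6 336.1]
fence [ 0.5139 -0.1736  0.045 ] [398.6 265.5] [354.7 354. ]
```

View pics/topov.png

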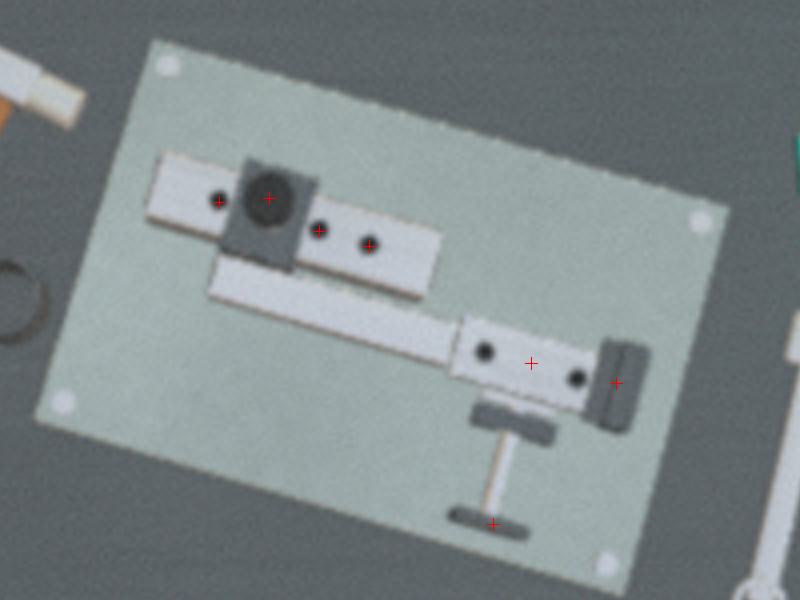

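View pics/sideov.png

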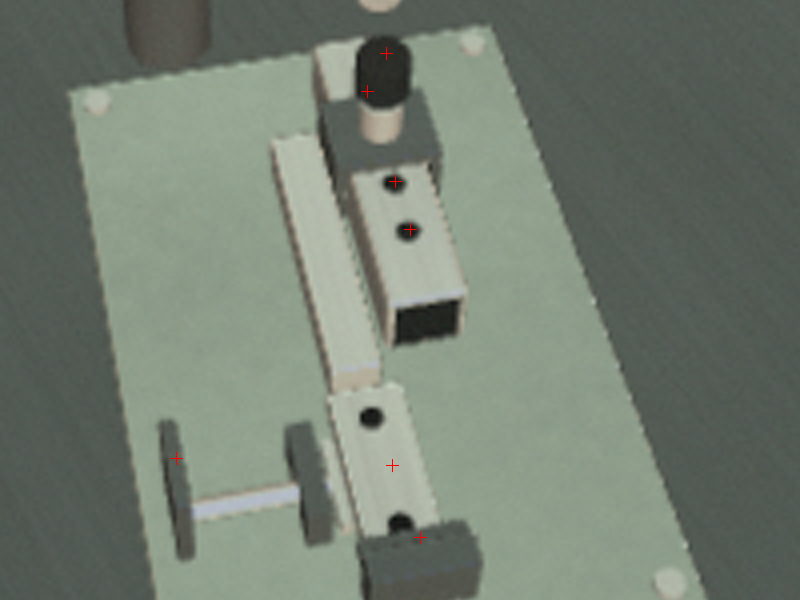

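```bash
cat >> h.py <<'E'
from scipy.spatial.transform import Rotation as Ro
try:
    _z=np.load('fix.npz'); F=_z['F'];T0=_z['t']
except Exception: pass
def W(x,y,z): return np.r_[F@[x/1000,y/1000]+T0,z/1000]
def toF(p): return np.r_[F.T@(p[:2]-T0),p[2]]*1000
def plan(fx,fy,fz,flip=1,n=None):
    """print shift (m, tool axes) and rotvec (deg) from measured to target; jaw z along flip*fixture y"""
    o=env.get_obs(); R=Ro.from_euler('xyz',o['tool_rot'],degrees=True).as_matrix()
    p=np.array(o['tool_pos']); d=R.T@(W(fx,fy,fz)-p)
    x=np.array([0,0,-1.]); z=flip*np.r_[F@[0,1],0]; Rt=np.c_[x,np.cross(z,x),z]
    rv=Ro.from_matrix(R.T@Rt).as_rotvec(degrees=True)
    print('t',o['time_s'],'F-pos',toF(p).round(1),'units shift',(d/.04).round(3),'turn',(rv/120).round(3),'deg',rv.round(1))
    print('force',np.r_[F.T@o['force'][:2],o['force'][2]].round(1),'w',round(float(o['grip_width']),4),'q',np.round(o['qpos'],0))
    print('toolaxes in fixture:\n',np.block([[F.T,np.zeros((2,1))],[np.zeros((1,2)),np.ones((1,1))]])@R)
E
python3 - <<'E'
from h import *
np.set_printoptions(suppress=True,precision=3)
plan(-118,-110,150,1);plan(-118,-110,150,-1)
E
```

```text
t 0.1 F-pos [-523.6  502.4  221.6] units shift [  1.817 -10.574 -15.011] turn [-0.014 -0.001  0.   ] deg [-1.6 -0.1  0. ]
force [-0.  -0.5  0.2] w 0.0871 q [-70.  18.  -4.  83.   1.  79.  -3.]
toolaxes in fixture:
 [[ 0.    -1.     0.029]
 [-0.002  0.029  1.   ]
 [-1.    -0.    -0.002]]
t 0.1 F-pos [-523.6  502.4  221.6] units shift [  1.817 -10.574 -15.011] turn [1.486 0.    0.001] deg [178.4   0.    0.2]
force [-0.  -0.5  0.2] w 0.0871 q [-70.  18.  -4.  83.   1.  79.  -3.]
toolaxes in fixture:
 [[ 0.    -1.     0.029]
 [-0.002  0.029  1.   ]
 [-1.    -0.    -0.002]]
```

Emit:
{"op": "drive_tool", "data": {
  "increments": [
    [[0, -0.9, -0.5], [-0.014, 0, 0]],
    [[0, -0.9, -0.5], [0, 0, 0]],
    [[0, -0.9, -0.5], [0, 0, 0]],
    [[0, -0.9, -0.5], [0, 0, 0]],
    [[0, -0.9, -0.5], [0, 0, 0]],
    [[0, -0.9, -0.6], [0, 0, 0]],
    [[0, -0.9, -0.6], [0, 0, 0]],
    [[0, -0.9, -0.6], [0, 0, 0]],
    [[0, -0.9, -0.6], [0, 0, 0]],
    [[0, -0.9, -0.6], [0, 0, 0]]
  ],
  "hand": -1,
  "squeeze": 30
}}

```text
time_s: 1.1
tool_pos: [0.4905, 0.2934, 0.2223]
tool_rot: [135.8, 90.0, -151.7]
force: [0.3, 0.4, 0.7]
grip_width: 0.0149
```

```bash
cat > p.py <<'E'
import sys
from h import *
np.set_printoptions(suppress=True,precision=3)
plan(*map(float,sys.argv[1:]))
E
python3 p.py -118 -110 150
```

```text
t 1.1 F-pos [-163.   280.7  222.3] units shift [ 1.809 -1.117 -9.769] turn [ 0. -0. -0.] deg [ 0. -0. -0.]
force [0.2 0.5 0.7] w 0.0149 q [-43.   9.  11.  95.  -2.  76.  40.]
toolaxes in fixture:
 [[-0.    -1.    -0.001]
 [-0.    -0.001  1.   ]
 [-1.     0.    -0.   ]]
```

Emit:
{"op": "drive_tool", "data": {
  "increments": [
    [[0, 0, -1], [0, 0, 0]],
    [[0, 0, -1], [0, 0, 0]],
    [[0, 0, -1], [0, 0, 0]],
    [[0.2, -0.1, -1], [0, 0, 0]],
    [[0.2, -0.2, -1], [0, 0, 0]],
    [[0.2, -0.2, -1], [0, 0, 0]],
    [[0.2, -0.2, -1], [0, 0, 0]],
    [[0.3, -0.2, -1], [0, 0, 0]],
    [[0.3, -0.1, -1], [0, 0, 0]],
    [[0.3, -0.1, -0.77], [0, 0, 0]]
  ]
}}

```text
time_s: 2.1
tool_pos: [0.4133, -0.0932, 0.154]
tool_rot: [12.8, 90.0, 85.2]
force: [-0.6, -0.1, 0.2]
grip_width: 0.0001
```

```bash
python3 p.py -118 -110 36
```

```text
t 2.1 F-pos [-120.1 -111.2  154. ] units shift [ 2.949 -0.053  0.028] turn [-0.001  0.    -0.   ] deg [-0.1  0.  -0. ]
force [-0.6 -0.3  0.2] w 0.0001 q [-25.  -9.  32. 119.   5.  69.  77.]
toolaxes in fixture:
 [[-0.    -1.     0.001]
 [ 0.     0.001  1.   ]
 [-1.     0.     0.   ]]
```

Emit:
{"op": "drive_tool", "data": {
  "increments": [
    [[0.7, 0, 0], [0, 0, 0]],
    [[0.7, 0, 0], [0, 0, 0]],
    [[0.5, 0, 0], [0, 0, 0]],
    [[0.4, 0, 0], [0, 0, 0]],
    [[0.3, 0, 0], [0, 0, 0]],
    [[0.3, 0, 0], [0, 0, 0]],
    [[0, 0, 0], [0, 0, 0]]
  ]
}}

```text
time_s: 2.8
tool_pos: [0.4132, -0.0908, 0.0373]
tool_rot: [113.4, 89.8, -174.1]
force: [-0.7, 0.2, -0.2]
grip_width: 0.0006
```

```bash
python3 p.py -118 -110 36; python3 - <<'E'
from h import *
for n,x0,y0 in(('top',270,190),('side',230,200)):
    c=cam(n,n+'1.png'); cv2.imwrite(f'pics/{n}1c.png',cv2.resize(c['frame'][y0:y0+200,x0:x0+266,::-1],None,fx=3,fy=3,interpolation=2))
E
```

```text
t 2.8 F-pos [-120.9 -108.9   37.3] units shift [ 0.032 -0.073 -0.028] turn [ 0.    -0.001 -0.001] deg [ 0.  -0.1 -0.1]
force [-0.7  0.  -0.2] w 0.0006 q [-25.   1.  34. 127.  -1.  53.  82.]
toolaxes in fixture:
 [[-0.002 -1.    -0.001]
 [-0.001 -0.001  1.   ]
 [-1.     0.002 -0.001]]
```

View pics/side1c.png

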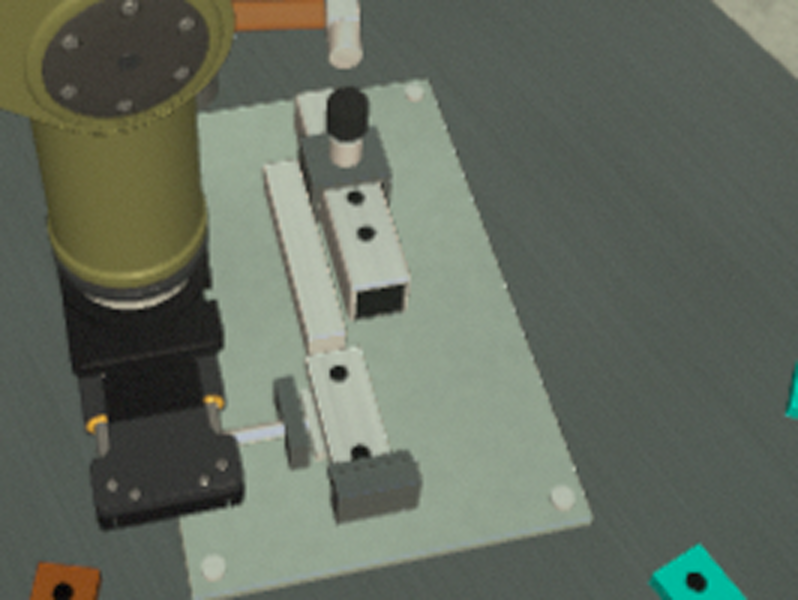

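The side view shows the gripper over the tab. Its rod is visible at (260,433), the blank is untouched, and the force is near zero. I start the push.

Emit:
{"op": "drive_tool", "data": {
  "increments": [
    [[0, -0.125, 0], [0, 0, 0]],
    [[0, -0.125, 0], [0, 0, 0]],
    [[0, -0.125, 0], [0, 0, 0]],
    [[0, -0.125, 0], [0, 0, 0]],
    [[0, -0.125, 0], [0, 0, 0]],
    [[0, -0.125, 0], [0, 0, 0]]
  ]
}}

```text
time_s: 3.5
tool_pos: [0.4404, -0.0989, 0.0383]
tool_rot: [86.7, 89.6, 159.3]
force: [-8.7, 3.5, 6.8]
grip_width: 0.0003
```

```bash
python3 p.py -64 -110 37
```

```text
t 3.5 F-pos [ -92.6 -108.4   38.3] units shift [ 0.027 -0.715 -0.041] turn [ 0.     0.    -0.003] deg [ 0.1  0.  -0.4]
force [-9.4  0.8  6.8] w 0.0003 q [-24.   5.  35. 123.  -4.  53.  86.]
toolaxes in fixture:
 [[-0.007 -1.    -0.001]
 [ 0.    -0.001  1.   ]
 [-1.     0.007  0.   ]]
```

Emit:
{"op": "drive_tool", "data": {
  "increments": [
    [[0, -0.1, 0], [0, 0, 0]],
    [[0, -0.1, 0], [0, 0, 0]],
    [[0, -0.1, 0], [0, 0, 0]],
    [[0, -0.1, 0], [0, 0, 0]],
    [[0, -0.1, 0], [0, 0, 0]]
  ]
}}

```text
time_s: 4.0
tool_pos: [0.4587, -0.1047, 0.0382]
tool_rot: [86.9, 89.5, 159.4]
force: [-12.1, 3.4, 9.0]
grip_width: 0.0004
```

```bash
python3 p.py -64 -110 37
```

```text
t 4.0 F-pos [ -73.4 -108.4   38.2] units shift [ 0.028 -0.234 -0.04 ] turn [ 0.     0.    -0.004] deg [ 0.   0.  -0.5]
force [-12.5  -0.4   9. ] w 0.0004 q [-23.   8.  35. 120.  -6.  54.  88.]
toolaxes in fixture:
 [[-0.009 -1.    -0.001]
 [ 0.    -0.001  1.   ]
 [-1.     0.009  0.   ]]
```

Emit:
{"op": "drive_tool", "data": {
  "increments": [
    [[0, -0.075, 0], [0, 0, 0]],
    [[0, -0.075, 0], [0, 0, 0]],
    [[0, -0.05, 0], [0, 0, 0]],
    [[0, -0.05, 0], [0, 0, 0]]
  ]
}}

```text
time_s: 4.4
tool_pos: [0.466, -0.1071, 0.0377]
tool_rot: [88.3, 89.2, 160.9]
force: [-18.2, 5.7, 13.1]
grip_width: 0.0001
```

```bash
python3 p.py -64 -110 37
```

```text
t 4.4 F-pos [ -65.6 -108.5   37.7] units shift [ 0.018 -0.041 -0.039] turn [ 0.     0.    -0.007] deg [ 0.1  0.  -0.8]
force [-19.1  -0.1  13.1] w 0.0001 q [-23.   9.  35. 119.  -7.  54.  88.]
toolaxes in fixture:
 [[-0.014 -1.    -0.001]
 [ 0.    -0.001  1.   ]
 [-1.     0.014  0.   ]]
```

Emit:
{"op": "drive_tool", "data": {
  "increments": [
    [[0, -0.05, 0], [0, 0, 0]],
    [[0, -0.03, 0], [0, 0, 0]]
  ]
}}

```text
time_s: 4.6
tool_pos: [0.466, -0.1071, 0.037]
tool_rot: [88.8, 88.8, 161.3]
force: [-23.5, 7.2, 17.3]
grip_width: 0.0006
```

```bash
python3 p.py -64 -110 37; python3 - <<'E'
from h import *
for n,x0,y0 in(('side',230,200),):
    c=cam(n,n+'2.png'); cv2.imwrite(f'pics/{n}2c.png',cv2.resize(c['frame'][y0:y0+200,x0:x0+266,::-1],None,fx=3,fy=3,interpolation=2))
E
```

```text
t 4.6 F-pos [ -65.7 -108.5   37. ] units shift [ 0.    -0.042 -0.038] turn [ 0.001  0.    -0.01 ] deg [ 0.1  0.  -1.2]
force [-24.6  -0.2  17.3] w 0.0006 q [-22.  10.  35. 119.  -7.  55.  89.]
toolaxes in fixture:
 [[-0.021 -1.    -0.001]
 [ 0.    -0.001  1.   ]
 [-1.     0.021  0.   ]]
```

View pics/side2c.png

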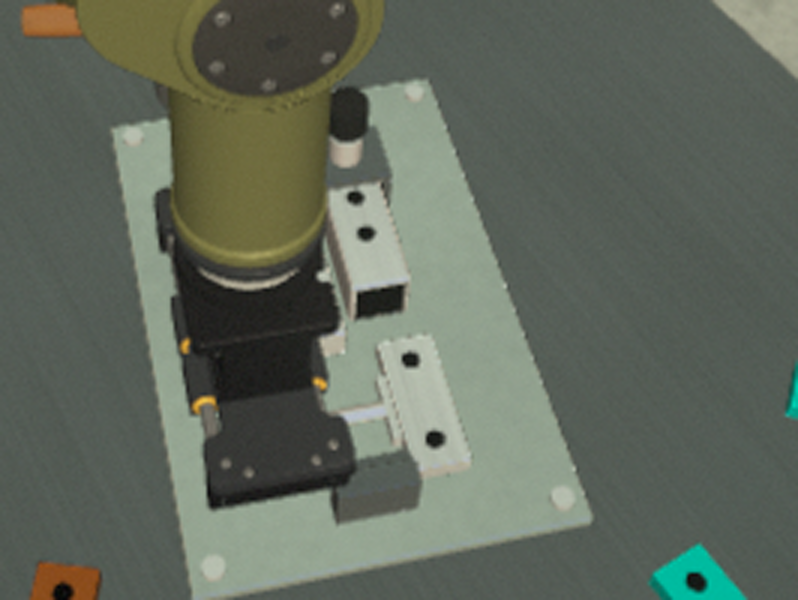

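The blank is out beyond the stop (crop (425,400)), and the ejector is at its hard stop: no further motion while the force rose to 24 N. I back off so the spring returns it.

Emit:
{"op": "drive_tool", "data": {
  "increments": [
    [[0, 0.15, 0], [0, 0, 0]],
    [[0, 0.15, 0], [0, 0, 0]],
    [[0, 0.2, 0], [0, 0, 0]],
    [[0, 0.2, 0], [0, 0, 0]],
    [[0, 0.2, 0], [0, 0, 0]],
    [[0, 0.2, 0], [0, 0, 0]],
    [[0, 0.2, 0], [0, 0, 0]],
    [[0, 0.2, 0], [0, 0, 0]],
    [[0, 0, 0], [0, 0, 0]]
  ]
}}

```text
time_s: 5.55
tool_pos: [0.4184, -0.092, 0.0394]
tool_rot: [-71.4, 89.8, 1.1]
force: [0.2, -0.2, -0.1]
grip_width: 0.0007
```

```bash
python3 p.py -122 -110 160
```

```text
t 5.55 F-pos [-115.6 -108.4   39.4] units shift [-3.017  0.15  -0.036] turn [0.    0.001 0.002] deg [0.  0.1 0.2]
force [ 0.2 -0.1 -0.1] w 0.0007 q [-25.   1.  34. 126.  -1.  53.  83.]
toolaxes in fixture:
 [[ 0.003 -1.    -0.001]
 [ 0.001 -0.001  1.   ]
 [-1.    -0.003  0.001]]
```

Emit:
{"op": "drive_tool", "data": {
  "increments": [
    [[0, 0.1, 0], [0, 0, 0]],
    [[-0.5, 0, 0], [0, 0, 0]],
    [[-0.8, 0, 0], [0, 0, 0]],
    [[-0.8, 0, 0], [0, 0, 0]],
    [[-0.8, 0, 0], [0, 0, 0]],
    [[-0.6, 0, 0], [0, 0, 0]],
    [[0, 0, 0], [0, 0, 0]]
  ]
}}

```text
time_s: 6.25
tool_pos: [0.4171, -0.0913, 0.1827]
tool_rot: [-69.9, 89.5, 2.6]
force: [0.6, 0.2, 0.5]
grip_width: 0.0007
```

```bash
python3 p.py 35 60 178
```

```text
t 6.25 F-pos [-117.1 -108.1  182.7] units shift [ 0.165 -3.802  4.202] turn [0.    0.002 0.004] deg [0.  0.2 0.5]
force [0.5 0.4 0.5] w 0.0007 q [-26. -11.  31. 117.   6.  72.  76.]
toolaxes in fixture:
 [[ 0.009 -1.    -0.   ]
 [ 0.003 -0.     1.   ]
 [-1.    -0.009  0.003]]
```

Emit:
{"op": "drive_tool", "data": {
  "increments": [
    [[0, -0.6, 0.7], [0, 0.002, 0.004]],
    [[0, -0.6, 0.7], [0, 0, 0]],
    [[0, -0.7, 0.8], [0, 0, 0]],
    [[0, -0.7, 0.8], [0, 0, 0]],
    [[0, -0.6, 0.6], [0, 0, 0]],
    [[0, -0.6, 0.6], [0, 0, 0]],
    [[0, 0, 0], [0, 0, 0]]
  ],
  "hand": 0.5
}}

```text
time_s: 6.95
tool_pos: [0.6119, 0.0273, 0.1747]
tool_rot: [123.3, 89.5, -164.0]
force: [-0.1, -0.1, 0.3]
grip_width: 0.0486
```

```bash
python3 p.py 35 60 82; python3 - <<'E'
from h import *
for n,x0,y0 in(('side',230,200),('top',240,160)):
    c=cam(n,n+'3.png'); cv2.imwrite(f'pics/{n}3c.png',cv2.resize(c['frame'][y0:y0+200,x0:x0+266,::-1],None,fx=3,fy=3,interpolation=2))
E
```

```text
t 6.95 F-pos [ 32.9  63.6 174.7] units shift [ 2.318 -0.069 -0.079] turn [ 0.002 -0.002 -0.004] deg [ 0.3 -0.3 -0.4]
force [-0.1 -0.1  0.3] w 0.0486 q [-29.  17.  29.  93.  -8.  73.  74.]
toolaxes in fixture:
 [[-0.008 -1.    -0.005]
 [-0.005 -0.005  1.   ]
 [-1.     0.008 -0.005]]
```

View pics/side3c.png

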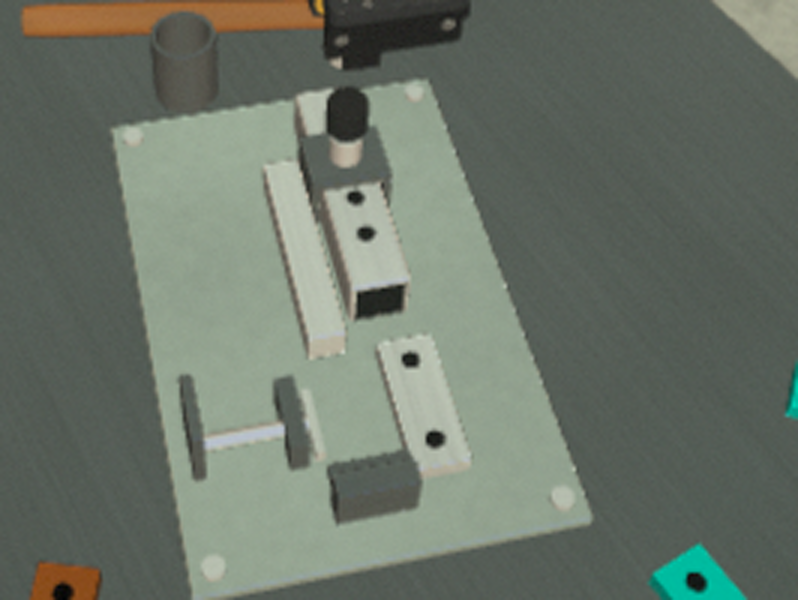

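View pics/top3c.png

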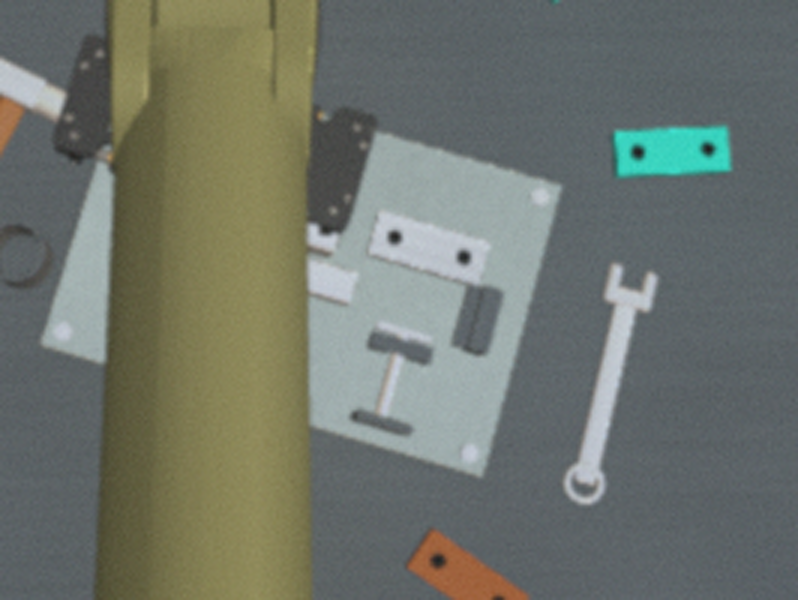

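The ejector is back at rest: tab at side crop (193,428) with a gap between head and blank. The blank lies free at (425,405). I align over the knob and descend.

Emit:
{"op": "drive_tool", "data": {
  "increments": [
    [[0, -0.07, -0.08], [0.002, -0.002, -0.004]],
    [[0.4, 0, 0], [0, 0, 0]],
    [[0.6, 0, 0], [0, 0, 0]],
    [[0.6, 0, 0], [0, 0, 0]],
    [[0.4, 0, 0], [0, 0, 0]],
    [[0.3, 0, 0], [0, 0, 0]],
    [[0, 0, 0], [0, 0, 0]],
    [[0, 0, 0], [0, 0, 0]]
  ]
}}

```text
time_s: 7.85
tool_pos: [0.6111, 0.0198, 0.0854]
tool_rot: [-67.5, 90.0, 4.8]
force: [0.0, -0.1, 0.4]
grip_width: 0.0655
```

```bash
python3 p.py 35 60 82; python3 - <<'E'
from h import *
for n,x0,y0 in(('side',230,160),):
    c=cam(n,n+'4.png'); cv2.imwrite(f'pics/{n}4c.png',cv2.resize(c['frame'][y0:y0+150,x0:x0+200,::-1],None,fx=4,fy=4,interpolation=2))
E
```

```text
t 7.85 F-pos [34.4 56.2 85.4] units shift [ 0.084 -0.014  0.095] turn [-0.002  0.     0.   ] deg [-0.2  0.   0. ]
force [ 0.1 -0.1  0.4] w 0.0655 q [-28.  21.  29.  99. -11.  63.  77.]
toolaxes in fixture:
 [[ 0.001 -1.     0.004]
 [ 0.     0.004  1.   ]
 [-1.    -0.001  0.   ]]
```

View pics/side4c.png

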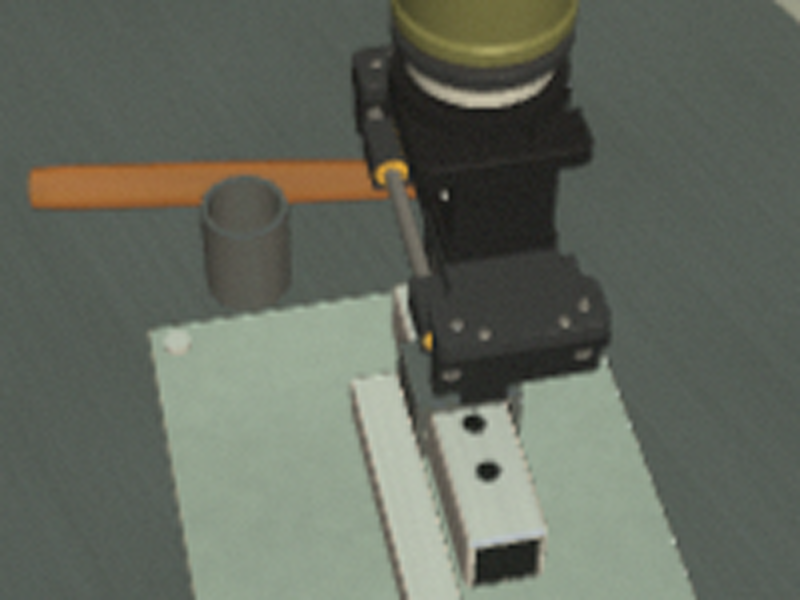

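The knob is hidden under the gripper, as expected. I correct +4 mm along the rail and 3 mm down, then close.

Emit:
{"op": "drive_tool", "data": {
  "increments": [
    [[0.07, -0.01, 0.095], [0, 0, 0]],
    [[0, 0, 0], [0, 0, 0]]
  ]
}}

```text
time_s: 8.1
tool_pos: [0.6129, 0.0244, 0.0826]
tool_rot: [-38.6, 89.9, 33.7]
force: [1.0, 0.1, -0.1]
grip_width: 0.0652
```

Emit:
{"op": "drive_tool", "data": {
  "increments": [
    [[0, 0, 0], [0, 0, 0]],
    [[0, 0, 0], [0, 0, 0]],
    [[0, 0, 0], [0, 0, 0]],
    [[0, 0, 0], [0, 0, 0]],
    [[0, 0, 0], [0, 0, 0]],
    [[0, 0, 0], [0, 0, 0]],
    [[0, 0, 0], [0, 0, 0]]
  ],
  "hand": -1,
  "squeeze": 40
}}

```text
time_s: 8.8
tool_pos: [0.6124, 0.0237, 0.0821]
tool_rot: [-17.8, 90.0, 54.5]
force: [0.4, 1.0, 1.3]
grip_width: 0.0269
```

```bash
python3 p.py 35 60 82
```

```text
t 8.8 F-pos [34.5 60.3 82.1] units shift [ 0.003 -0.013 -0.008] turn [-0.002  0.     0.   ] deg [-0.2  0.   0. ]
force [0.1 1.1 1.3] w 0.0269 q [-28.  21.  29.  99. -11.  63.  76.]
toolaxes in fixture:
 [[ 0.    -1.     0.003]
 [ 0.     0.003  1.   ]
 [-1.    -0.     0.   ]]
```

Emit:
{"op": "drive_tool", "data": {
  "increments": [
    [[-0.1, 0, 0], [0, 0, 0]],
    [[-0.1, 0, 0], [0, 0, 0]],
    [[-0.1, 0, 0], [0, 0, 0]],
    [[-0.1, 0, 0], [0, 0, 0]],
    [[0, 0, 0], [0, 0, 0]],
    [[0, 0, 0], [0, 0, 0]]
  ]
}}

```text
time_s: 9.4
tool_pos: [0.6122, 0.0237, 0.0978]
tool_rot: [18.0, 90.0, 90.3]
force: [4.5, 0.8, -10.9]
grip_width: 0.027
```

```bash
python3 p.py 35 30 98
```

```text
t 9.4 F-pos [34.4 60.3 97.8] units shift [-0.004 -0.019 -0.757] turn [-0.002  0.    -0.   ] deg [-0.2  0.  -0. ]
force [  4.1   2.2 -10.9] w 0.027 q [-28.  20.  29.  98. -11.  64.  76.]
toolaxes in fixture:
 [[-0.    -1.     0.003]
 [ 0.     0.003  1.   ]
 [-1.     0.     0.   ]]
```

Emit:
{"op": "drive_tool", "data": {
  "increments": [
    [[0, 0, -0.1], [0, 0, 0]],
    [[0, 0, -0.15], [0, 0, 0]],
    [[0, 0, -0.15], [0, 0, 0]],
    [[0, 0, -0.15], [0, 0, 0]],
    [[0, 0, -0.1], [0, 0, 0]],
    [[0, 0, -0.1], [0, 0, 0]],
    [[0, 0, 0], [0, 0, 0]],
    [[0, 0, 0], [0, 0, 0]]
  ]
}}

```text
time_s: 10.2
tool_pos: [0.6029, -0.0059, 0.0979]
tool_rot: [173.5, 89.9, -114.3]
force: [4.6, -1.0, -11.3]
grip_width: 0.0267
```

```bash
python3 p.py 35 30 82; python3 - <<'E'
from h import *
for n,x0,y0 in(('side',280,220),):
    c=cam(n,n+'5.png'); cv2.imwrite(f'pics/{n}5c.png',cv2.resize(c['frame'][y0:y0+150,x0:x0+200,::-1],None,fx=4,fy=4,interpolation=2))
E
```

```text
t 10.2 F-pos [34.4 29.3 97.9] units shift [ 0.397 -0.016  0.018] turn [-0.002 -0.    -0.   ] deg [-0.2 -0.1 -0. ]
force [  4.7   0.4 -11.3] w 0.0267 q [-27.  19.  30. 100. -10.  64.  78.]
toolaxes in fixture:
 [[-0.    -1.     0.004]
 [-0.001  0.004  1.   ]
 [-1.     0.    -0.001]]
```

View pics/side5c.png

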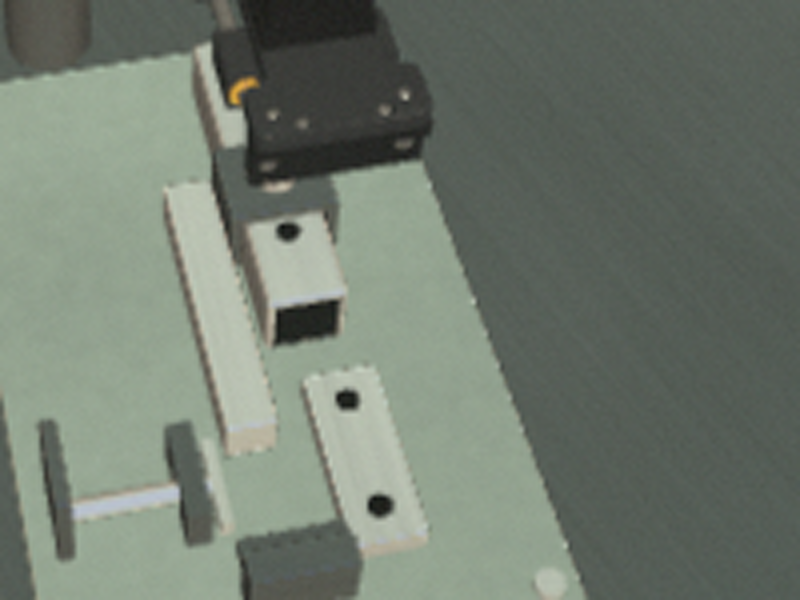

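The stop moved about 31 mm, and only one hole is left showing in front of the saddle (288,231). I nudge back 0.7 mm and lower partway.

Emit:
{"op": "drive_tool", "data": {
  "increments": [
    [[0, 0, 0.02], [0, 0, 0]],
    [[0.08, 0, 0], [0, 0, 0]],
    [[0.08, 0, 0], [0, 0, 0]],
    [[0.08, 0, 0], [0, 0, 0]],
    [[0, 0, 0], [0, 0, 0]]
  ]
}}

```text
time_s: 10.75
tool_pos: [0.6032, -0.005, 0.0881]
tool_rot: [164.6, 90.0, -123.2]
force: [2.2, -3.3, -8.4]
grip_width: 0.027
```

```bash
python3 p.py 35 30 82
```

```text
t 10.75 F-pos [34.4 30.2 88.1] units shift [ 0.152 -0.016 -0.006] turn [-0.002 -0.    -0.   ] deg [-0.2 -0.  -0. ]
force [ 3.1 -2.4 -8.4] w 0.027 q [-26.  20.  29. 100. -11.  63.  79.]
toolaxes in fixture:
 [[-0.    -1.     0.004]
 [-0.001  0.004  1.   ]
 [-1.     0.    -0.001]]
```

Emit:
{"op": "drive_tool", "data": {
  "increments": [
    [[0.075, 0, 0], [0, 0, 0]],
    [[0.05, 0, 0], [0, 0, 0]],
    [[0.025, 0, 0], [0, 0, 0]],
    [[0, 0, 0], [0, 0, 0]],
    [[0, 0, 0], [0, 0, 0]]
  ]
}}

```text
time_s: 11.25
tool_pos: [0.6034, -0.0043, 0.0826]
tool_rot: [-51.9, 90.0, 20.4]
force: [1.1, -3.5, -7.4]
grip_width: 0.0269
```

```bash
python3 p.py 35 30 82
```

```text
t 11.25 F-pos [34.4 30.9 82.6] units shift [ 0.015 -0.015 -0.023] turn [-0.002  0.     0.   ] deg [-0.2  0.   0. ]
force [ 2.1 -3.  -7.4] w 0.0269 q [-26.  20.  29. 100. -11.  62.  79.]
toolaxes in fixture:
 [[ 0.    -1.     0.004]
 [ 0.     0.004  1.   ]
 [-1.    -0.     0.   ]]
```

Emit:
{"op": "drive_tool", "data": {
  "increments": [
    [[0.025, 0, 0], [0, 0, 0]],
    [[0.025, 0, 0], [0, 0, 0]],
    [[0, 0, 0], [0, 0, 0]],
    [[0, 0, 0], [0, 0, 0]]
  ]
}}

```text
time_s: 11.65
tool_pos: [0.6038, -0.0038, 0.0821]
tool_rot: [-17.4, 89.9, 54.8]
force: [-3.9, -3.3, 6.2]
grip_width: 0.0271
```

```bash
python3 p.py 35 30 82
```

```text
t 11.65 F-pos [34.6 31.5 82.1] units shift [ 0.001 -0.011 -0.039] turn [-0.002  0.001  0.   ] deg [-0.2  0.1  0. ]
force [-2.7 -4.4  6.2] w 0.0271 q [-26.  20.  29. 100. -11.  62.  79.]
toolaxes in fixture:
 [[ 0.    -1.     0.003]
 [ 0.002  0.003  1.   ]
 [-1.    -0.     0.002]]
```

Home: the downward pull turned into upward support at the same height as before (82.1 mm). I nudge toward the centre of the play and check.

Emit:
{"op": "drive_tool", "data": {
  "increments": [
    [[0, 0, -0.03], [0, 0, 0]],
    [[0, 0, 0], [0, 0, 0]],
    [[0, 0, 0], [0, 0, 0]],
    [[0, 0, 0], [0, 0, 0]],
    [[0, 0, 0], [0, 0, 0]]
  ]
}}

```text
time_s: 12.15
tool_pos: [0.6038, -0.0038, 0.0821]
tool_rot: [-16.2, 89.8, 56.1]
force: [-2.7, -0.3, 5.5]
grip_width: 0.0269
```

```bash
python3 p.py 35 30 82; python3 - <<'E'
from h import *
for n,x0,y0 in(('side',280,220),('top',240,160)):
    c=cam(n,n+'6.png'); cv2.imwrite(f'pics/{n}6c.png',cv2.resize(c['frame'][y0:y0+150,x0:x0+200,::-1],None,fx=4,fy=4,interpolation=2))
    for y in (-32.5-60,-92.5): print(n,((proj(c,W(-5,y,37))-[x0,y0])*4+1.5).round(), 'rest tab',((proj(c,W(-98,-110,66))-[x0,y0])*4+1.5).round())
E
```

```text
t 12.15 F-pos [34.6 31.5 82.1] units shift [ 0.002 -0.011 -0.038] turn [-0.001  0.001  0.   ] deg [-0.1  0.2  0. ]
force [-2.5 -1.1  5.5] w 0.0269 q [-26.  20.  29. 100. -11.  62.  79.]
toolaxes in fixture:
 [[ 0.001 -1.     0.002]
 [ 0.003  0.002  1.   ]
 [-1.    -0.001  0.003]]
side [253. 420.] rest tab [ 56. 459.]
side [253. 420.] rest tab [ 56. 459.]
top [523. 401.] rest tab [514. 564.]
top [523. 401.] rest tab [514. 564.]
```

View pics/side6c.png

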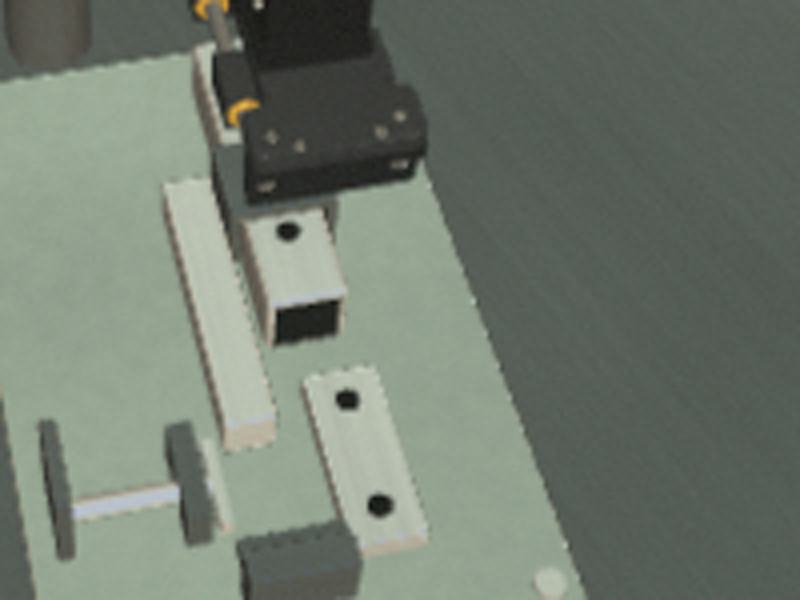

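View pics/top6c.png

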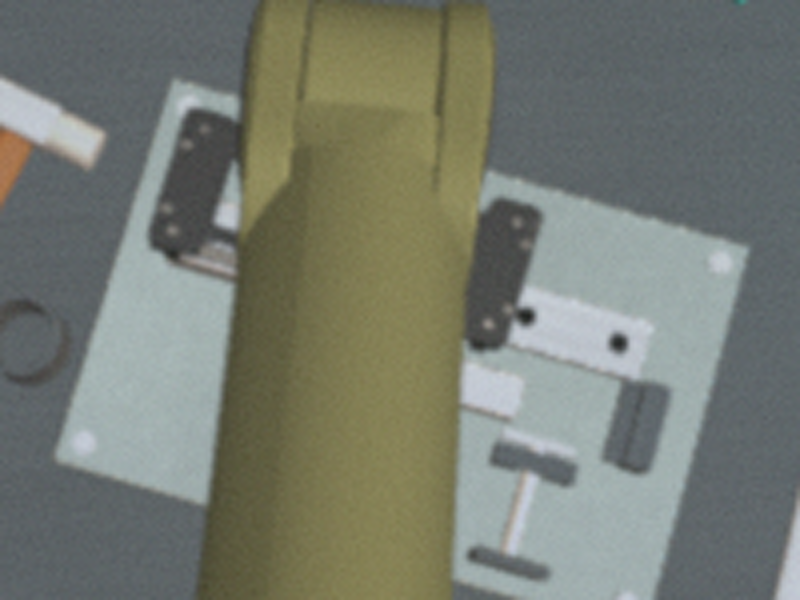

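```bash
python3 - <<'E'
from h import *
print(env.sign_off())
E
```

```text
the job is handed in; nothing more can be done
None
```

The job is done and handed in at about 12.3 s, with the gripper still holding the knob and the pin home in the next hole.

- **Ejector:** I pushed the tab with closed fingers until it stopped moving and the force rose to about 25 N. The blank slid fully out of the gap. I then backed off and the spring returned the ejector: the force went to 0 and both cameras show the tab at rest. The blank is lying on the plate.
- **Lock plunger:** I gripped the knob at 40 N and lifted it about 16 mm, feeling about 11 N of spring pull. I slid the stop about 31 mm and lowered it; the tool came to rest 28.8 mm from where it started.
- **Last checks:** The knob bottomed at tool height 82.1 mm, the same as at the start, and the force turned from pulling down to about +5.5 N of support. The stop face sits where it should for the next hole, and only the last hole shows ahead of the saddle. I never went near the hammer, the wrench or the pipe piece.
- **What disagreed:** The tool reads fixture y = 31.5 mm instead of 30 mm. A nudge toward the middle did not move it. This lies within the pin's play and the calibration error.

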